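# Empty the walnut dispenser through its rocker gate

## Robot

A 7-joint arm with a two-finger parallel gripper is mounted at the origin on the work surface. World frame = base frame: x ahead of the robot, y to its left, z up, the work surface at z = 0. Lengths are in m, angles in degrees, forces in N, time in s.
With the tool pointing down it reaches from about 0.425 to 0.875 m from the base axis. Payload 8.4 kg.
Tool frame: the origin (TCP) lies at the very end of the fingers, on their centre line; the grasp point (between the pads) lies 19 mm behind it (hold_point_z is the distance from the TCP to the grasp point, in m); z points along the fingers, y is the line along which they close (so a half turn about z gives the same grasp; the last joint's range is limited). The gripper opens to 87 mm and grips with 3 to 60 N. Pads are 19 mm wide; open, the fingers measure 117 mm over their backs; the gripper's body (75 mm by 190 mm) begins 51 mm behind the grasp point.
Start: joints at [-74.725, 19.091, 2.286, 83.961, -0.768, 76.965, -3.352], TCP at [0.233, 0.607, 0.223] pointing down, gripper open.
Joint ranges: [-147.57, 147.57], [-21.85, 119.76], [-74.77, 79.35], [14.55, 137.4], [-85.83, 265.84], [4.83, 119.75], [-152.11, 152.11]. Speed limits (degrees/s): [127.2, 127.2, 159.86, 159.86, 180, 180, 180].

## Interface

Orientations are given as [roll, pitch, yaw] about the fixed x, y, z axes, in that order (R = Rz(yaw) Ry(pitch) Rx(roll)).
In Python, from station import * gives the robot as it stands. The module is installed in compiled form; this text tells all that it offers. Calls block until the motion is done:
- reach(position, orientation): joint-space move of the TCP to a pose.
- movel(position, rotation=None, vel=0.15): straight line of the TCP; rotation=None keeps the orientation; vel is the mean speed in m/s.
- move_joints(angles): joint-space move.
- gripper_to(opening, effort=None): opening from 0.0 (shut) to 1.0 (fully open); effort is the grip in N (None keeps the last); returns when the fingers have stopped.
- hold(seconds).
- solve_ik(position, orientation): joint angles nearest the present ones, or None.
- snapshot(name): name is "side" or "top"; returns the picture (400x640x3 uint8, red, green, blue); there is no depth.
- calibration(name): a dict with "camera_matrix" (3x3 intrinsics, pixels), "extrinsics" (4x4, takes a point from world to camera coordinates). Camera axes: x right, y up, looking along -z (the intrinsics and any distortion apply to the point x, -y, -z); pixel columns grow to the right and rows downward; lengths in m; the calibration is good to about 2 mm. A picture is of the moment at which its call begins. calibration takes no time and is no camera call.
A pose or a line that the arm cannot do raises Unreachable and nothing moves.
- hand_in(): hands the job in; it is judged then, once.
Readings, each from a call of its own:
- read_time_s(): time.
- read_joint_pos(): joint angles.
- read_dq(): joint speeds.
- read_effort(): joint torques, N m.
- read_position(): TCP position.
- read_tool_rot(): TCP orientation.
- read_force(): force on the tool from outside, world axes, zero at the start.
- read_wrist_torque(): the same for the moment, N m.
- read_grip_width(): opening from 0.0 (shut) to 1.0 (fully open).
- read_gripper_force(): force on a finger pad.
Only numpy, scipy, OpenCV 4.12 (cv2) and the standard library are available. Lean on these libraries where they do the work, as an engineer would, in place of code of your own. Each camera call takes 0.05 s, during which the arm holds its last target. There are 200 camera calls.

## Task

Drop the last six walnuts from the clear nut dispenser into the blue bowl under its spout: with the fingertips press down the red paddle at the front of its rocking lever, so that the gate at the lever's other end lifts, let all six walnuts roll out into the bowl, then let the lever spring back so that the gate shuts. Pick nothing up, do not touch the walnuts by hand, and leave the bowl and the other things on the counter where they stand.

Things in the scene. Friction and masses are not known exactly. Their poses are not given: they have to be found in the camera images.
- dispenser: Fixed countertop nut dispenser: clear hopper, green snap lid, dark steel stand, 101 mm wide (y). Origin on the counter under the hopper's front edge; its -x is the front (spout, paddle), z up. Hopper x = 7 to 147, up to z = 277 mm. In front, two clear cheeks (x = -90 to 8, z = 86 to 186 mm) flank a floor sloping 22 degrees to the lip at x = -60, z = 95 mm, and carry the lever's pivot.
- rocker (a joint): Lever angle (rad) about its pivot, a line along the dispenser's y at x = -75, z = 162 mm: 0 at rest (paddle up, gate shut), growing as the paddle goes down; stop at 0.70, gate fully up. Walnuts pass from about 0.5. A spring returns it when let go: 2.5 N on the paddle starts it, 6 to 8 N holds it fully down. Held down, the walnuts run out within about 2 s.
- paddle (a point): Middle of the top of the red paddle, the lever's front end: a ribbed plate 34 mm (front to back) by 50 mm (along the dispenser's y) on a stem. In the dispenser's frame at rest x = -161, z = 202 mm, front edge tilted 20 degrees up; fully pressed x = -167, z = 137 mm, tilted 20 degrees down: 65 mm nearly straight down. Nothing else stands near it at its height; the bowl lies below.
- bowl: Blue ceramic bowl, 170 mm across, 65 mm high, 0.45 kg, standing loose on the counter under the spout, its middle about 125 mm in front of the dispenser's origin. Origin at the centre of its underside.
- walnut0: Walnut in its shell, about 32 mm across, 12 g, waiting on the sloping floor behind the gate, in two files of three. Origin at its centre.
- walnut1: Walnut in its shell, about 32 mm across, 12 g, waiting on the sloping floor behind the gate, in two files of three. Origin at its centre.
- walnut2: Walnut in its shell, about 32 mm across, 12 g, waiting on the sloping floor behind the gate, in two files of three. Origin at its centre.
- walnut3: Walnut in its shell, about 32 mm across, 12 g, waiting on the sloping floor behind the gate, in two files of three. Origin at its centre.
- walnut4: Walnut in its shell, about 32 mm across, 12 g, waiting on the sloping floor behind the gate, in two files of three. Origin at its centre.
- walnut5: Walnut in its shell, about 32 mm across, 12 g, waiting on the sloping floor behind the gate, in two files of three. Origin at its centre.
- turner: Black plastic slotted turner, 315 mm long, 78 mm wide, 24 mm high, lying loose on the counter; bystander. Origin under the middle; blade to its +x.
- measuring_cup: Small steel measuring cup, 76 mm across and 52 mm high with an 85 mm flat handle to its -x, standing loose; bystander. Origin at the centre of its underside.
- container: Clear plastic food container with snap lid, 161 by 121 by 88 mm, corn biscuits inside, standing loose; bystander. Origin at the centre of its underside.
There are look-alikes about, which are no part of the job. What is meant by the bowl is not yellow, and is the smaller of those in its own colour.

How it is judged:
By the outcome, as a careful person would: the job done as asked, in the order asked, and still so for the second after the job is handed in, with the robot touching nothing.
It also fails if it takes over 32 s, if anything falls off the work surface, if the arm or the gripper's body presses on something with over 40 N, if the wrist force passes 120 N, or if a joint passes its speed limit or range.

## Working session

There is one attempt and no reset: what is moved stays moved. The work goes in short steps, each a Python script; the robot and the scene stay as the last script left them, time stands still between calls to the robot, and variables do not carry over. Pictures are saved under pics/ and viewed, at most 10 in all, crops included, and the job is handed in when it is done.

```bash
mkdir -p pics; python3 - <<'E'
from station import *
import cv2
for n in("side","top"):
    cv2.imwrite(f"pics/{n}0.png",snapshot(n)[:,:,::-1])
    c=calibration(n);print(n,c)
print(read_time_s(),read_tool_rot(),read_position())
E
```

```text
side {'camera_matrix': array([[411.10443481,   0.        , 322.97673996],
       [  0.        , 411.10443481, 201.52196959],
       [  0.        ,   0.        ,   1.        ]]), 'extrinsics': array([[ 0.93748972,  0.34787144,  0.00992445, -0.47331382],
       [-0.23295264,  0.60609464,  0.76051453, -0.01673331],
       [ 0.25854613, -0.71528648,  0.64924506, -1.36262057],
       [ 0.        ,  0.        ,  0.        ,  1.        ]])}
top {'camera_matrix': array([[388.07389703,   0.        , 313.50952069],
       [  0.        , 388.07389703, 202.53728028],
       [  0.        ,   0.        ,   1.        ]]), 'extrinsics': array([[ 0.00192017, -0.99998832,  0.00443453,  0.0390764 ],
       [ 0.99697744,  0.00225877,  0.07765871, -0.49420213],
       [-0.07766782,  0.00427201,  0.99697014, -1.08696408],
       [ 0.        ,  0.        ,  0.        ,  1.        ]])}
0.1 [-1.79916826e+02  4.38127999e-03  1.59041001e+02] [0.23235976 0.60659623 0.22175533]
```

View pics/side0.png

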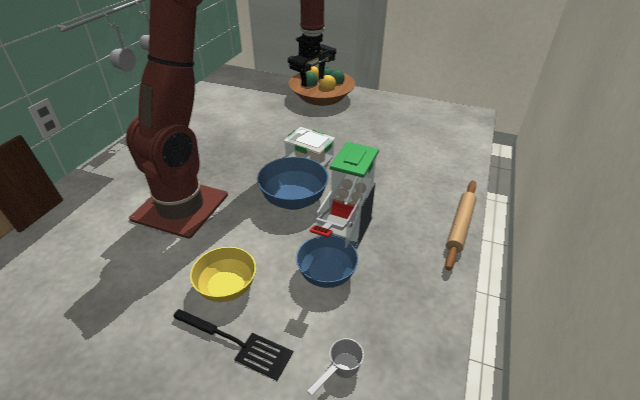

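View pics/top0.png

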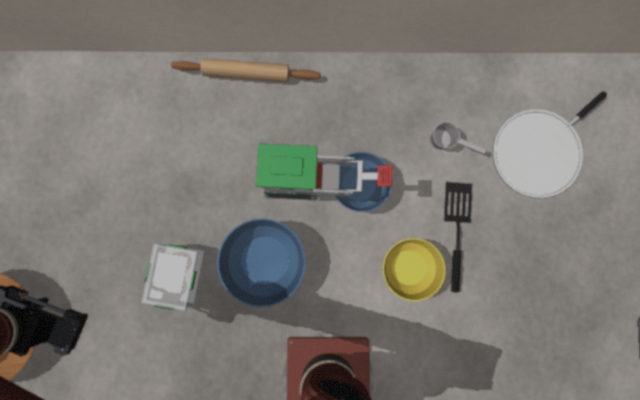

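Side picture: small blue bowl at (327,260) under the spout, large blue bowl at (292,182), yellow bowl at (223,274), red paddle at (320,231) and red gate at (342,210). Top picture: small blue bowl (362,182), large blue (262,262), yellow (414,269), paddle (385,176). The bowl meant is the small blue one, since it isn't yellow and is the smaller of the two blues. I'll confirm this in a crop and triangulate the paddle.

```bash
cat > h.py <<'E'
from station import *
import cv2, numpy as np
def ray(n,uv):
    c=calibration(n);K,E=c["camera_matrix"],c["extrinsics"]
    d=np.linalg.inv(K)@[uv[0],uv[1],1.];d=E[:3,:3].T@(d*[1,-1,-1])
    return -E[:3,:3].T@E[:3,3],d/np.linalg.norm(d)
def plane(n,uv,z):
    o,d=ray(n,uv);return o+d*(z-o[2])/d[2]
def tri(a,b):
    o1,d1=ray("top",a);o2,d2=ray("side",b)
    t=np.linalg.lstsq(np.c_[d1,-d2],o2-o1,rcond=None)[0]
    p,q=o1+d1*t[0],o2+d2*t[1];return (p+q)/2,np.linalg.norm(p-q)
def proj(n,p):
    c=calibration(n);q=c["extrinsics"]@[*p,1];q=c["camera_matrix"]@(q[:3]*[1,-1,-1]);return q[:2]/q[2]
def blobs(im,lo,hi,amin=30):
    h=cv2.cvtColor(im,cv2.COLOR_RGB2HSV);m=cv2.inRange(h,lo,hi)
    k,_,s,c=cv2.connectedComponentsWithStats(m)
    return [(c[i].round(1),s[i].tolist()) for i in range(1,k) if s[i][4]>amin]
E
python3 - <<'E'
from h import *
for n in("side","top"):
    im=cv2.imread(f"pics/{n}0.png")[:,:,::-1].copy()
    print(n,"red",[b for b in blobs(im,(0,190,90),(6,255,255))+blobs(im,(174,190,90),(180,255,255))])
    print("blue",blobs(im,(98,90,40),(118,255,255),200)); print("green",blobs(im,(50,130,60),(75,255,255),200))
s=cv2.imread("pics/side0.png")[110:310,220:420];t=cv2.imread("pics/top0.png")[110:310,240:440]
cv2.imwrite("pics/crop1.png",np.hstack([cv2.resize(x,(400,400),interpolation=cv2.INTER_CUBIC) for x in(s,t)]))
E
```

```text
side red [(array([340.9, 209.9]), [332, 201, 21, 17, 192]), (array([321.6, 232.3]), [311, 227, 21, 10, 53])]
blue [(array([292.6, 181.7]), [258, 157, 70, 52, 2822]), (array([326.6, 260.8]), [297, 236, 61, 51, 2403])]
green [(array([354.5, 159.2]), [330, 142, 48, 35, 1046])]
top red []
blue [(array([348.7, 177.4]), [341, 164, 15, 24, 239]), (array([366.5, 197.2]), [346, 182, 41, 28, 501]), (array([264.1, 263.1]), [218, 220, 87, 86, 5262])]
green []
```

View pics/crop1.png

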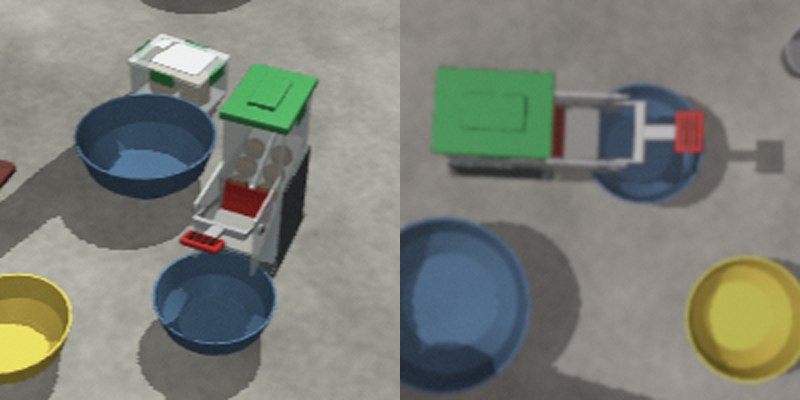

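The crop confirms it: the small blue bowl (side 327,260; top 363,181) stands under the spout, and the large blue and yellow bowls stand apart. The paddle is at side (321,230), top (384.5,175.5).

```bash
python3 - <<'E'
from h import *
p,e=tri((384.5,175.5),(321,230));print("paddle",p,e)
pz=plane("top",(384.5,175.5),.202);print("paddle z.202",pz, proj("side",pz))
l=plane("top",(287,166),.277);print("lid",l)
u=(l-pz)[:2];print("axis dist",np.linalg.norm(u),"expect ~.238; yaw",np.degrees(np.arctan2(u[1],u[0])))
print("bowl",plane("top",(363,181.5),.065))
yaw=np.arctan2(u[1],u[0])
for dy in(0,180,90,-90):
    for z in (.25,.10):
        print(dy,z,solve_ik([*pz[:2],z],[180,0,np.degrees(yaw)+dy]))
E
```

```text
paddle [ 0.54539376 -0.12900352  0.20087496] 0.00018588893677713654
paddle z.202 [ 0.54514044 -0.1288272   0.202     ] [320.89283411 229.59766331]
lid [0.55449353 0.09966982 0.277     ]
axis dist 0.2286883741148952 expect ~.238; yaw 87.65601409900039
bowl [ 0.54877197 -0.09542489  0.065     ]
0 0.25 [-42.38303839  11.32820141  59.16719432  96.55429628  -9.93829839
  77.76396368  16.06849661]
0 0.1 [-37.16815273  21.28479138  55.73799077 107.0857864  -19.85923242
  62.02371383  23.93589008]
180 0.25 None
180 0.1 [ -45.92051979   29.33023259   70.16366906  107.34636103  -30.48858015
   65.25447429 -146.89840233]
90 0.25 [-42.39145894  11.33092158  59.17847366  96.55453622  -9.9418432
  77.76433463 106.07192735]
90 0.1 [-34.06367308  19.76075196  51.4166206  106.97913582 -17.49408104
  61.54365802 111.84418814]
-90 0.25 [-43.18426713  11.59725476  60.24843714  96.57688547 -10.28612459
  77.80137987 -73.59556775]
-90 0.1 [-36.49183652  20.91852434  54.77668779 107.06314573 -19.30708543
  61.90407941 -66.55086634]
```

```bash
python3 - <<'E'
from h import *
R=[180,0,87.7]; P=np.array([.5453,-.129])
p=read_position(); movel([p[0],p[1],.42],vel=.3)
gripper_to(0.0)
q=solve_ik([*P,.40],R);print(q,read_time_s())
reach([*P,.40],R);movel([*P,.235],vel=.2)
print(read_time_s(),read_position(),read_tool_rot(),read_force(),read_grip_width())
a=snapshot("side")[110:310,220:420];b=snapshot("top")[110:310,240:440]
cv2.imwrite("pics/pre.png",np.hstack([cv2.resize(x,(400,400),interpolation=cv2.INTER_CUBIC) for x in(a,b)])[:,:,::-1])
E
```

```text
[-44.477029     9.71413195  62.85482616  80.76976564  -8.66494292
  94.71016771  15.02348027] 2.4333
6.225 [ 0.5458876  -0.12919864  0.23605546] [1.79922579e+02 1.46198234e-02 8.76990944e+01] [ 0.54965487 -0.36377932  0.40642557] 0.005383954223366008
```

View pics/pre.png

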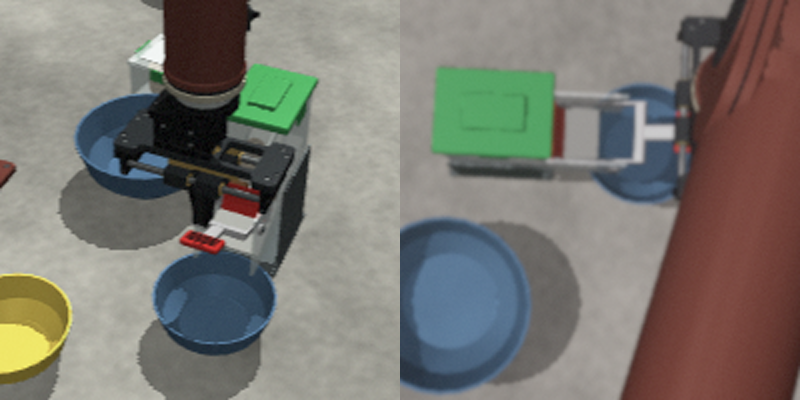

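The fingertips (crop 202,226) hang just above the paddle (202,240), and the hand is clear of the dispenser. I'll press now.

```bash
python3 - <<'E'
from h import *
P=np.array([.5453,-.129]);u=np.array([.041,.999])
for z in(.205,.18,.16,.150,.146,.143,.140,.138,.136):
    s=np.clip((.205-z)/.065,0,1)
    movel([*(P-u*.006*s),z],vel=.06)
    f=read_force();print(z,read_position().round(4),f.round(1),round(read_time_s(),2))
    if abs(f[2])>12:break
hold(2.5);print(read_force(),read_time_s())
a=snapshot("side")[110:310,220:420];b=snapshot("top")[110:310,240:440]
cv2.imwrite("pics/press.png",np.hstack([cv2.resize(x,(400,400),interpolation=cv2.INTER_CUBIC) for x in(a,b)])[:,:,::-1])
E
```

```text
0.205 [ 0.5452 -0.1289  0.2049] [-0.6  0.3 -0.3] 6.97
0.18 [ 0.5451 -0.1313  0.18  ] [ 1.3 -1.4  1.5] 7.54
0.16 [ 0.5452 -0.1328  0.1602] [1.3 0.  2.9] 8.03
0.15 [ 0.5457 -0.1334  0.1505] [-0.3  1.8  7.2] 8.34
0.146 [ 0.5459 -0.1339  0.1467] [2.2 1.2 6.8] 8.59
0.143 [ 0.5459 -0.1342  0.1438] [1.8 1.8 6.1] 8.84
0.14 [ 0.546  -0.1346  0.1409] [1.5 1.3 6.9] 9.09
0.138 [ 0.5461 -0.1346  0.1395] [ 0.2  3.4 12.8] 9.34
[-0.33420444  3.2471564  12.94481194] 11.8417
```

View pics/press.png

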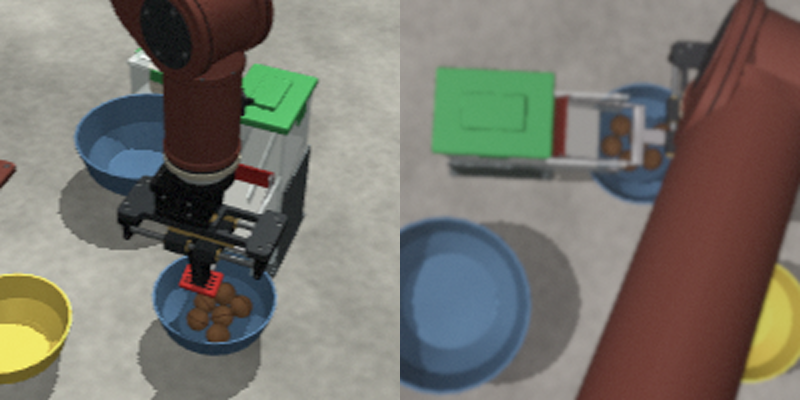

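The lever is on its stop. The gate is raised (255,174) and the hopper looks empty. Six walnuts are in the bowl, near crop (205,298), (226,290), (240,306), (222,314), (198,318) and (217,334). Now I'll ease the lever back and check.

```bash
python3 - <<'E'
from h import *
P=np.array([.5453,-.129])
movel([*P,.215],vel=.08); print(read_force())
movel([*P,.42],vel=.2)
reach([.4,-.36,.42],[180,0,60])
hold(.5);print(read_time_s(),read_position(),read_force())
a=snapshot("side")[110:310,220:420];b=snapshot("top")[110:310,240:440]
cv2.imwrite("pics/end.png",np.hstack([cv2.resize(x,(400,400),interpolation=cv2.INTER_CUBIC) for x in(a,b)])[:,:,::-1])
E
```

```text
[-0.2451535  -0.26499529 -0.7266492 ]
15.7917 [ 0.4001329  -0.35987068  0.41998366] [-0.56966451  0.02540862  0.33643094]
```

View pics/end.png

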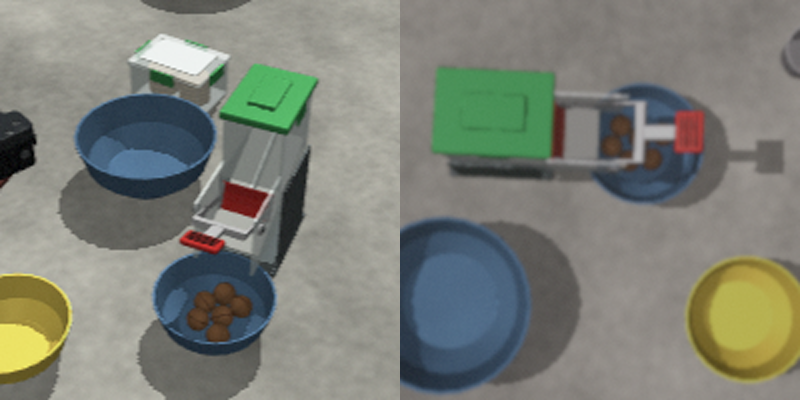

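The paddle is back up (202,240) and the gate is shut (243,200). The hopper is empty, all six walnuts are in the small blue bowl, and the bowl hasn't moved.

```bash
python3 -c "
from station import *
print(hand_in())"
```

```text
the job is handed in; nothing more can be done
None
```

The job is handed in: all six walnuts are in the small blue bowl, the gate is shut again, the dispenser and bowls stand where they did, and it took about 16 s of the 32 s allowed.

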